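Float the lever tester's weight beam and walk the load along the lever's curved edge

TASK

Check the lever tester for sticking: with the gripper closed, press down with the fingertips on the lever's curved brass edge at the red mark until the weight beam lifts off its lower stop and floats level, and steady it there for three seconds. Then slide the fingertips along the edge, never losing contact, to the green mark, pressing with 2 to 18 N and keeping the beam floating clear of both stops all the way with no slam, and hold it level and steady at the green mark for five seconds. The program finishes while the fingers still hold the beam level there; leave the other things on the bench alone.

Things in the scene. Friction and masses are not known exactly. Their poses are not given: they have to be found in the camera images.
- tester: Fixed steel frame of the lever tester, base 300 x 220 x 22 mm. Origin under the beam's pivot at bench level; x away from the robot at yaw 0, y to its left, z up. The pivot axis of beam and lever lies along this x, 160 mm up. The beam swings in the plane x = 0, the lever in x = -120 mm, on the robot's side. A white porcelain dial with the beam's red needle stands over the pivot, 345 mm high.
- beam (a joint): Tilt of the steel weigh beam (540 mm long), rad: 0 level, positive lifts its +y end with the weights. Stops at -0.12 (rests there at the start) and 0.12; dial ticks green at +-0.05, red at the stops. Inertia about the pivot 0.37 kg m2, damping 0.05 N m s/rad. Out of balance: to float level the fingers must supply about 1.4 N m about the pivot (1.0 to 1.8, hidden).
- lever (a joint): Angle of the iron hand lever relative to the beam, rad, 0 at the start, growing as its free end is pressed down, to 1.1; about 0.37 to 0.65 when floating. A coil spring alone couples it to the beam: 2.9 N m/rad, damping 0.06; the finger's moment is about 2.9 x this reading less 0.1. Lever angle in the world = -0.6 + beam + lever: 0 level along the frame's -y, negative free end up.
- edge: Curved brass strip, 32 mm wide, on top of the lever, turning with it. Origin on the pivot axis in the lever's plane; x along the pivot axis, the lever arm runs along -y, z up out of the edge. Top surface from r = 90 to 310 mm along -y, an arc of 250 mm radius: height over the pivot line 30 mm - (r - 200 mm)^2 / 500 mm. Red band at r = 150 mm, green band at r = 250 mm.
- red_mark (a point): Centre of the red band, on the top surface of the edge, 150 mm out from the pivot (height 25 mm in the edge's frame).
- mid_edge (a point): The crest of the edge, on the top surface, 200 mm out, midway between the marks (height 30 mm).
- green_mark (a point): Centre of the green band, on the top surface of the edge, 250 mm out from the pivot (height 25 mm).
- weights: Three stacked brass weights, 100 mm across, 51 mm tall, fast on the beam's +y end 250 mm from the pivot, origin under their centre; 2.6 kg, known to 6 percent. They make the beam top-heavy: its own gravity moment grows 2.2 N m per rad of tilt, so with the lever held at a fixed angle only about 0.7 N m/rad is left to centre the beam and it wanders slowly, period about 4.6 s. Do not touch.
- counter: Grey iron counterweight block 70 x 80 x 62 mm fast on the beam 250 mm to the -y side of the pivot, origin at the middle of its underside, 2.15 kg. The lever runs beside it, 120 mm nearer the robot. Do not touch.
- piston_cap: Bystander: steel piston cap, 64 mm across, 50 mm tall, origin under its centre.
- gauge: Bystander: brass gauge with a white porcelain face, 90 mm across, 30 mm high, lying face up, origin under its centre.
- check_valve: Bystander: bronze check valve lying on its side, 118 mm long, origin under its centre.
- spare_weight: Bystander: spare brass weight, 90 mm across, 34 mm tall, origin under its centre.
- spanner: Bystander: open-ended spanner, 190 mm long.
- oil_can: Bystander: red closed can, 60 mm across, 130 mm tall, origin under its centre.

How it is judged:
By the outcome, as a careful person would: the job done as asked, in the order asked, and still so for the second after the job is handed in, while the arm keeps its last pose, push and grip.
It also fails if it takes over 67 s, if anything falls off the work surface, if the arm or the gripper's body presses on something with over 40 N, if the wrist force passes 120 N, or if a joint passes its speed limit or range.

ROBOT

A 6-joint arm with a two-finger parallel gripper is mounted at the origin on the work surface. World frame = base frame: x ahead of the robot, y to its left, z up, the work surface at z = 0. Lengths are in m, angles in rad, forces in N, time in s.
With the tool pointing down it reaches from about 0.375 to 0.925 m from the base axis. Payload 5.7 kg.
Tool frame: the origin (TCP) lies between the finger pads; the fingertips stand 25 mm ahead of it and the grasp point (between the pads) lies 6 mm ahead of it; z points along the fingers, y is the line along which they close (so a half turn about z gives the same grasp; the last joint's range is limited). The gripper opens to 85 mm and grips with 20 to 120 N. Pads are 22 mm wide; open, the fingers measure 114 mm over their backs; the gripper's body (76 mm by 85 mm) begins 54 mm behind the grasp point. The pads swing forward as they close: fully open they stand 13 mm farther back than shut.
Start: joints at [-1.418, 0.359, 1.51, -0, 1.272, -0.115], TCP at [0.159, -0.579, 0.256] pointing down, gripper open.
Joint ranges: [-2.97, 2.97], [-1.01, 2.36], [0.21, 2.38], [-0.96, 4.11], [0.2, 2.71], [-2.98, 2.98]. Speed limits (rad/s): [2.39, 2.39, 3.14, 3.14, 3.14, 3.14].

INTERFACE

Orientations are given as a unit quaternion [x, y, z, w].
In Python, from plant import sensors, imaging, r gives the robot as it stands.
- The arm moves only by the tool drive_tool, never from a script. Its argument "motion" is one flat list of numbers, 6 for each row, row after row: the shift along the tool's x, y, z each as a share of 0.3 m, from -1 to 1, then the turn, a rotation vector about the tool's x, y, z each as a share of 90 degrees, from -1 to 1. A call has 1 to 10 rows; each row shifts and turns the commanded pose from where the row before left it, along the tool's axes as they then stand; what a row does not reach is not made up. A row lasts 1/10 s, in which the tool goes at most 50 mm and 8.59 degrees, less where a joint would pass 70% of its speed; a pose out of reach is approached as far as the arm can. A call with a number of a shift or a turn outside -1 to 1 is refused whole. A call with a gripper value outside its range is refused whole. "grip" is the opening, from -1 (shut) to 1 (fully open), set as the call begins (left out, the last holds). The fingers move at their own pace and stop on an object; the grip force is fixed at half the most. Time passes only in rows, so rows that do not move let the fingers close. It gives the time, the measured TCP pose, the force, the opening and the grip force at its end, in the units of the state.
- sensors.state(): the state, without advancing time (a new reading comes with each control period).
- imaging.get_image(name): name is "side" or "top"; returns (picture, depth): 480x640x3 uint8, blue, green, red; 480x640 float32, m along the optical axis (not along the pixel's ray), 0 where there is no reading.
- imaging.calibration(name): a dict with "camera_matrix" (3x3 intrinsics, pixels), "distortion" ([k1, k2, p1, p2, k3] as OpenCV has them; the pictures are not rectified), "camera_from_world" (4x4, takes a point from world to camera coordinates). Camera axes: x right, y down, z forward; pixel columns grow to the right and rows downward; lengths in m; the calibration is good to about 2 mm. A picture is of the moment at which its call begins. calibration takes no time and is no camera call.
- r.hand_in(): hands the job in; it is judged then, once.
The state is a dict: "clock": time; "joint_positions": joint angles; "qvel": joint speeds; "effort": joint torques, N m; "tcp_pos": TCP position; "tool_rot": TCP orientation; "contact_force": force on the tool from outside, world axes, zero at the start; "wrist_torque": the same for the moment, N m; "finger_gap": finger opening in m; "finger_force": force on a finger pad.
Only numpy, scipy, OpenCV 4.12 (cv2) and the standard library are available. Lean on these libraries where they do the work, as an engineer would, in place of code of your own. Each camera call takes 0.05 s, during which the arm holds its last target. There are 200 camera calls.

## Working session

There is one attempt and no reset: what is moved stays moved. The work goes in short steps, Python scripts to look and compute and a tool call to move; the robot and the scene stay as the last step left them, time stands still between calls to the robot, and variables do not carry over. Pictures are saved under pics/ and viewed, at most 10 in all, crops included, and the job is handed in when it is done.

Besides the shell and the picture viewer there is one more tool, called after ">>>" as name(argument=value, ...) on one line, values as JSON. drive_tool: Moves the arm, as the interface text tells. Shift numbers are shares of 0.3 m and turn numbers shares of 90 degrees, none past 1 either way. Its arguments: {"type":"object","properties":{"motion":{"type":"array","items":{"type":"number"}},"grip":{"type":"number"}},"required":["motion"]}

```bash
mkdir -p pics; ls; python3 - <<'E'
from plant import sensors, imaging, r
import cv2,numpy as np
for n in("side","top"):
    p,d=imaging.get_image(n); cv2.imwrite(f"pics/{n}0.png",p); np.save(f"pics/{n}0.npy",d)
    c=imaging.calibration(n); print(n,np.round(c["camera_matrix"],1).tolist(),c["distortion"],np.round(c["camera_from_world"],3).tolist())
print(sensors.state())
E
```

```text
pics
side [[571.2, 0.0, 321.7], [0.0, 571.2, 241.5], [0.0, 0.0, 1.0]] [-0.00338358  0.          0.          0.          0.        ] [[-0.897, -0.441, -0.019, 0.489], [-0.29, 0.621, -0.728, 0.269], [0.333, -0.648, -0.685, 1.373], [0.0, 0.0, 0.0, 1.0]]
top [[600.9, 0.0, 322.7], [0.0, 600.9, 244.2], [0.0, 0.0, 1.0]] [-0.20864118  0.          0.          0.          0.        ] [[0.017, -1.0, 0.005, 0.013], [-0.993, -0.018, -0.117, 0.53], [0.117, -0.003, -0.993, 1.956], [0.0, 0.0, 0.0, 1.0]]
{'clock': 0.1, 'joint_positions': array([-1.41810765e+00,  3.59452569e-01,  1.51134708e+00,  1.27384455e-05,
        1.27249277e+00, -1.15095818e-01]), 'qvel': array([-0.00123764, -0.00161888, -0.0035072 , -0.00269462,  0.00025684,
        0.00117428]), 'effort': array([-1.73531357e-04, -5.28650200e+01, -2.79348958e+01, -2.23916090e-04,
        5.09057427e-03, -6.05148188e-06]), 'tcp_pos': array([ 0.15866765, -0.57803874,  0.25551723]), 'tool_rot': array([ 9.91049708e-01,  1.33490649e-01, -9.88863319e-06, -8.49851168e-04]), 'contact_force': array([ 0.39030054, -0.29476456,  0.12435433]), 'wrist_torque': array([ 0.00608606, -0.06487529,  0.02085679]), 'finger_force': 0.0, 'finger_gap': 0.08481530410141432}
```

View pics/side0.png

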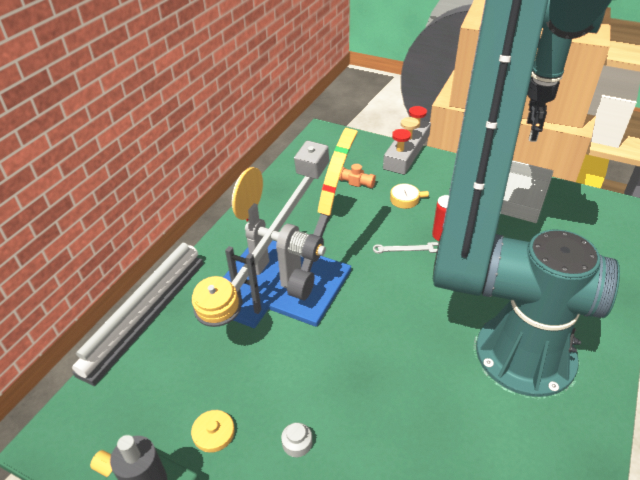

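View pics/top0.png

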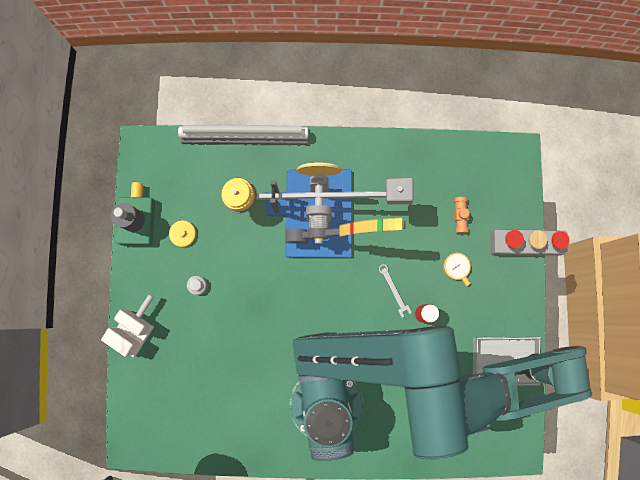

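```bash
cat > h.py <<'E'
from plant import sensors, imaging, r
import cv2,numpy as np
def cloud(n,d):
    c=imaging.calibration(n);K=np.array(c["camera_matrix"]);T=np.array(c["camera_from_world"])
    v,u=np.mgrid[0:480,0:640]
    q=cv2.undistortPoints(np.stack([u,v],-1).reshape(-1,1,2).astype(float),K,np.array(c["distortion"])).reshape(480,640,2)
    P=np.dstack([q*d[...,None],d])
    return (P-T[:3,3])@T[:3,:3]
def proj(n,X):
    c=imaging.calibration(n);T=np.array(c["camera_from_world"])
    return cv2.projectPoints(np.array(X,float).reshape(-1,3),cv2.Rodrigues(T[:3,:3])[0],T[:3,3],np.array(c["camera_matrix"]),np.array(c["distortion"]))[0][:,0]
E
python3 - <<'E'
from h import *
for n in("side","top"):
    p=cv2.imread(f"pics/{n}0.png");W=cloud(n,np.load(f"pics/{n}0.npy"));h=cv2.cvtColor(p,cv2.COLOR_BGR2HSV).astype(int)
    x0,x1,y0,y1=dict(top=(335,405,210,245),side=(310,365,120,225))[n]
    m=np.zeros((480,640),bool);m[y0:y1,x0:x1]=1
    H,S,V=h[...,0],h[...,1],h[...,2]
    for k,s in dict(red=((H<8)|(H>172))&(S>170)&(V>90),green=(H>50)&(H<75)&(S>120)&(V>130),brass=(H>18)&(H<32)&(S>100)&(V>150)).items():
        q=m&s&(W[...,2]>.1); vv,uu=np.nonzero(q)
        if len(uu): print(n,k,len(uu),uu.mean().round(1),vv.mean().round(1),np.median(W[q],0).round(4),W[q].min(0).round(3),W[q].max(0).round(3))
    for k,(a,b,c,d) in dict(top=dict(weights=(215,260,175,215),counter=(386,412,178,200)),side=dict(weights=(190,242,275,322))).get(n,{}).items():
        M=np.zeros((480,640),bool);M[c:d,a:b]=1;M&=W[...,2]>.1
        z=W[M][:,2]; M&=W[...,2]>np.percentile(z,50)-.02
        lo,hi=np.percentile(W[M],1,0),np.percentile(W[M],99,0);print(n,k,lo.round(3),hi.round(3),((lo+hi)/2).round(4))
    # blue base
    b=(H>105)&(H<125)&(S>150)&(V>80)&(W[...,2]>.012)&(W[...,2]<.032)
    if n=="top":
        vv,uu=np.nonzero(b);print('base',len(uu),cv2.minAreaRect(W[b][:,:2].astype(np.float32)))
    c=dict(top=p[150:270,210:430],side=p[120:340,180:400])[n]
    cv2.imwrite(f"pics/{n}c.png",cv2.resize(c,None,fx=dict(top=3.6,side=2.7)[n],fy=dict(top=3.6,side=2.7)[n],interpolation=cv2.INTER_CUBIC))
E
```

```text
side red 64 328.8 188.3 [ 0.5499 -0.059   0.2801] [ 0.06  -0.065  0.273] [0.565 0.938 1.146]
side green 51 341.2 149.5 [ 0.5518 -0.1354  0.3458] [ 0.533 -0.159  0.329] [ 0.57  -0.129  0.351]
side brass 808 334.8 172.4 [ 0.55   -0.0785  0.3004] [ 0.06  -0.201  0.212] [0.569 0.938 1.146]
side weights [0.617 0.254 0.177] [0.707 0.342 0.221] [0.662  0.2978 0.1991]
top red 23 351.4 228.2 [ 0.5499 -0.0589  0.2807] [ 0.534 -0.061  0.27 ] [ 0.564 -0.056  0.288]
top green 46 379.5 224.7 [ 0.5507 -0.1358  0.344 ] [ 0.536 -0.139  0.334] [ 0.566 -0.13   0.352]
top brass 589 371.6 226.2 [ 0.5498 -0.11    0.3258] [ 0.532 -0.196  0.219] [ 0.567 -0.028  0.375]
top weights [0.616 0.241 0.18 ] [0.711 0.335 0.223] [0.6637 0.2878 0.2015]
top counter [ 0.64  -0.236  0.254] [ 0.706 -0.162  0.282] [ 0.673  -0.1991  0.2678]
base 160 ((0.6379307508468628, 0.0544198676943779), (0.24847203493118286, 0.2985295355319977), 89.76808166503906)
```

View pics/topc.png

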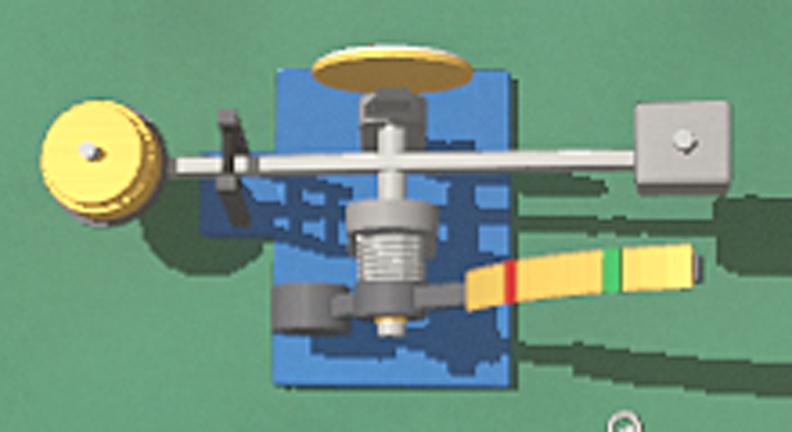

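View pics/sidec.png

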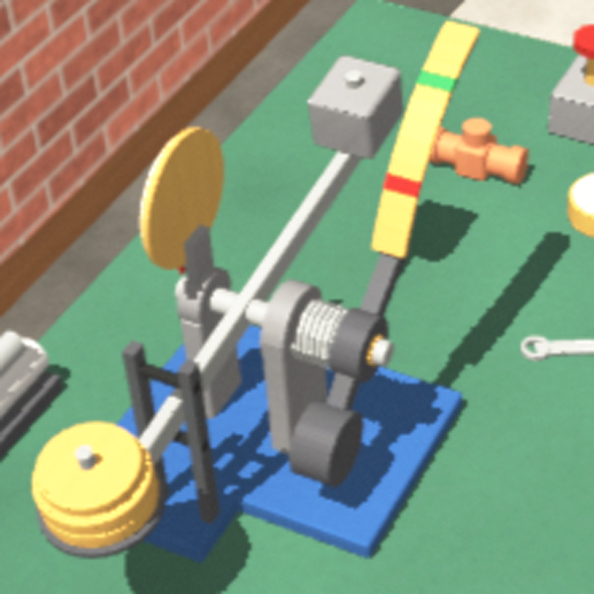

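```bash
cat >> h.py <<'E'
from scipy.spatial.transform import Rotation as R
Y0,Z0,XL=0.0370,0.1605,0.550
R0=np.array([[0,1,0],[1,0,0],[0,0,-1.]])  # columns: tool x=+Y, y=+X, z=-Z
def tcp(phi,r,tilt=None,lift=0.):
    """TCP position/rotation with tip centre on edge at r, lever world angle phi (neg = end up)"""
    a=-phi;h=.030-(r-.2)**2/.5
    s=a-(r-.2)/.25 if tilt is None else tilt
    p=np.array([XL,Y0-(r*np.cos(a)-h*np.sin(a)),Z0+r*np.sin(a)+h*np.cos(a)+lift])
    Rm=R.from_euler('x',-s).as_matrix()@R0
    return p-.025*Rm[:,2],Rm
def rows(P0,Ra,wps):
    """tool-frame rows in share units"""
    out=[]
    for P,Rb in wps:
        out.append(np.r_[Ra.T@(P-P0)/.3,R.from_matrix(Ra.T@Rb).as_rotvec()/(np.pi/2)]);P0,Ra=P,Rb
    return np.array(out)
E
python3 - <<'E'
from h import *
s=sensors.state();P=s['tcp_pos'];Ra=R.from_quat(s['tool_rot']).as_matrix()
T,Rb=tcp(-.72,.15,.45,.05);print(T)
k=rows(P,Ra,[(T,Ra),(T,Rb)]);print(k.round(4),np.linalg.norm(k[0,:3])*.3/.05)
print(Ra.round(3),rows(T,Ra,[(T,R0),(T,Rb)]).round(4)[:,3:])
E
```

```text
[ 0.55       -0.0484121   0.35071402]
[[ 1.7251 -1.3579 -0.3147  0.      0.      0.    ]
 [ 0.      0.      0.     -0.1873 -0.2453 -0.8145]] 13.307258450987677
[[ 0.964  0.265 -0.   ]
 [ 0.265 -0.964  0.002]
 [ 0.    -0.002 -1.   ]] [[-8.000e-04 -8.000e-04 -8.295e-01]
 [ 0.000e+00 -2.865e-01  0.000e+00]]
```

>>> drive_tool(motion=[0.108,-0.085,-0.06,0,0,0,0.108,-0.085,-0.06,0,0,0,0.108,-0.085,-0.06,0,0,0,0.108,-0.085,-0.06,0,0,0,0.108,-0.085,-0.06,0,0,0,0.108,-0.085,-0.06,0,0,0,0.108,-0.085,-0.04,0,0,0,0.108,-0.085,0,0,0,0,0.108,-0.085,0,0,0,0,0.108,-0.085,0,0,0,0], grip=-1)

```text
clock: 1.1
tcp_pos: [0.4043, -0.2453, 0.3762]
tool_rot: [0.991, 0.133, 0.0, -0.0]
contact_force: [0.8, 0.1, 0.0]
finger_gap: -0.0003
finger_force: 0.0
```

>>> drive_tool(motion=[0.108,-0.085,0,0,0,0,0.108,-0.085,0,0,0,0,0.108,-0.085,0,0,0,0,0.108,-0.085,0,0,0,0,0.108,-0.085,0,0,0,0,0.108,-0.085,0,0,0,0,0,0,0,0,0,-0.09,0,0,0,0,0,-0.09,0,0,0,0,0,-0.09,0,0,0,0,0,-0.09])

```text
clock: 2.1
tcp_pos: [0.5505, -0.0476, 0.3758]
tool_rot: [0.913, 0.408, -0.0, -0.0]
contact_force: [-0.1, 1.0, -0.1]
finger_gap: -0.0003
finger_force: 0.0
```

>>> drive_tool(motion=[0,0,0,0,0,-0.09,0,0,0,0,0,-0.09,0,0,0,0,0,-0.09,0,0,0,0,0,-0.09,0,0,0,0,0,-0.09,0,0,0,0,-0.09,-0.02,0,0,0,0,-0.09,0,0,0,0,0,-0.09,0,0,0,0,0,0,0,0,0,0,0,0,0])

```text
clock: 3.1
tcp_pos: [0.5505, -0.0468, 0.3755]
tool_rot: [0.69, 0.693, -0.149, 0.147]
contact_force: [0.6, 0.1, 0.6]
finger_gap: 0.0001
finger_force: 0.0
```

```bash
cat >> h.py <<'E'
_ref=cv2.imread('pics/side0.png');_box=(190,245,272,322)
_t=_ref[_box[2]:_box[3],_box[0]:_box[1]]
_bs=np.linspace(-.14,.14,281)
_px=proj("side",[[.665,Y0+.25*np.cos(b)-.035*np.sin(b),Z0+.25*np.sin(b)+.035*np.cos(b)] for b in _bs])
_px-=_px[np.argmin(abs(_bs+.12))]
def tilt(img):
    x0,x1,y0,y1=_box
    m=cv2.matchTemplate(img[y0-50:y1+15,x0-25:x1+25],_t,cv2.TM_CCOEFF_NORMED)
    j,i=np.unravel_index(m.argmax(),m.shape);f=lambda a,b,c:(a-c)/(2*(a-2*b+c))
    if 0<j<m.shape[0]-1: dj=f(m[j-1,i],m[j,i],m[j+1,i])
    else: dj=0
    d=np.array([i-25+(f(m[j,i-1],m[j,i],m[j,i+1]) if 0<i<m.shape[1]-1 else 0),j-50+dj])
    k=((_px-d)**2).sum(1).argmin();return _bs[k],d,m.max()
def watch(n=6,save=None):
    o=[]
    for _ in range(n):
        t=sensors.state()['clock'];p,dd=imaging.get_image("side");b,d,q=tilt(p);o.append((t,b))
    o=np.array(o);s=sensors.state()
    v=np.polyfit(o[:,0]-o[-1,0],o[:,1],1) if n>2 else (0,o[-1,1])
    # contact estimate
    Rm=R.from_quat(s['tool_rot']).as_matrix();tip=s['tcp_pos']+.025*Rm[:,2]
    from scipy.optimize import least_squares
    q=least_squares(lambda z:(lambda h:[Y0-(z[1]*np.cos(z[0])+h*np.sin(z[0]))-tip[1],Z0-z[1]*np.sin(z[0])+h*np.cos(z[0])-tip[2]])(.03-(z[1]-.2)**2/.5),[-.3,.15]).x
    tl=np.arctan2(-Rm[1,2],-Rm[2,2])
    print('t %.2f b %.4f rate %.4f match %.3f px'%(s['clock'],v[1],v[0],1 if False else tilt(p)[2]),d.round(2),'F',s['contact_force'].round(2),'tip',tip.round(4),'phi %.4f r %.4f tilt %.3f'%(q[0],q[1],tl),'M(lever=phi+.6-b)=%.3f'%(2.9*(q[0]+.6-v[1])-.1))
    if save: cv2.imwrite(save,p)
    return s,p
E
python3 - <<'E'
from h import *
print((_px:=__import__('h')._px)[[20,140,260]].round(1))
s,p=watch(2,'pics/s1.png')
cv2.imwrite('pics/s1c.png',cv2.resize(p[80:300,180:440],None,fx=2.6,fy=2.6,interpolation=cv2.INTER_CUBIC))
Ra=R.from_quat(s['tool_rot']).as_matrix()
print(s['joint_positions'].round(3))
T,Rb=tcp(-.72,.15,.425,.01);print(rows(s['tcp_pos'],Ra,[(T,Rb)]).round(4))
E
```

```text
[[  0.    0. ]
 [ -1.4  -9.6]
 [ -1.8 -20.5]]
t 3.20 b -0.1200 rate 0.0000 match 0.999 px [0. 0.] F [ 1.25 -0.7  -0.35] tip [ 0.5507 -0.0587  0.3536] phi -0.9728 r 0.2135 tilt 0.422 M(lever=phi+.6-b)=-0.833
[ 0.045  0.231  1.471 -0.424  1.472  0.094]
[[ 0.0877 -0.0021  0.1997 -0.0013 -0.0019  0.0005]]
```

View pics/s1c.png

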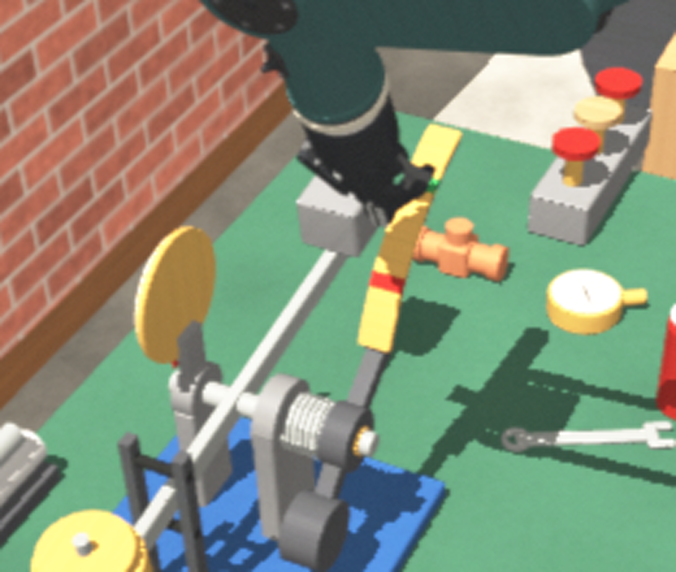

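```bash
python3 - <<'E'
from h import *
s=sensors.state();Ra=R.from_quat(s['tool_rot']).as_matrix()
w=[]
off=lambda T,y:(T[0]+np.array([0,y,0]),T[1])
w.append(off(tcp(-.72,.15,.422,.010),.010))
for f in (-.6,-.5,-.4,-.3): w.append(off(tcp(f,.15,.422,.0),.010*(-f-.3)/.42+.0))
print(rows(s['tcp_pos'],Ra,w).round(4))
E
```

```text
[[ 0.1179 -0.0022  0.1861 -0.0013 -0.      0.0005]
 [-0.0189  0.      0.0902  0.      0.      0.    ]
 [-0.0219  0.      0.0518  0.      0.      0.    ]
 [-0.017   0.      0.053   0.      0.      0.    ]
 [-0.012   0.      0.0537  0.      0.      0.    ]]
```

>>> drive_tool(motion=[0.0393,-0.0007,0.062,0,0,0,0.0393,-0.0007,0.062,0,0,0,0.0393,-0.0007,0.062,0,0,0,-0.0047,0,0.0225,0,0,0,-0.0047,0,0.0225,0,0,0,-0.0047,0,0.0225,0,0,0,-0.0048,0,0.0225,0,0,0,-0.0073,0,0.0173,0,0,0,-0.0073,0,0.0173,0,0,0,-0.0073,0,0.0173,0,0,0])

```text
clock: 4.2
tcp_pos: [0.5506, -0.0671, 0.2772]
tool_rot: [0.691, 0.692, -0.148, 0.148]
contact_force: [1.2, 4.1, 1.3]
finger_gap: 0.0
finger_force: 1.8
```

```bash
python3 -c "
from h import *
watch(1)"
```

```text
t 4.25 b -0.1200 rate 0.0000 match 0.999 px [0.01 0.  ] F [1.56 1.75 2.01] tip [ 0.55   -0.078   0.2538] phi -0.5172 r 0.1461 tilt 0.424 M(lever=phi+.6-b)=0.488
```

>>> drive_tool(motion=[-0.0057,0,0.0177,0,0,0,-0.0057,0,0.0177,0,0,0,-0.0057,0,0.0177,0,0,0,-0.003,0,0.0134,0,0,0,-0.003,0,0.0134,0,0,0,-0.003,0,0.0134,0,0,0,-0.003,0,0.0134,0,0,0])

```text
clock: 4.95
tcp_pos: [0.5499, -0.0877, 0.2513]
tool_rot: [0.691, 0.692, -0.149, 0.148]
contact_force: [0.5, 7.6, 4.9]
finger_gap: 0.0001
finger_force: 3.7
```

```bash
python3 - <<'E'
from h import *
s,p=watch(2)
Ra=R.from_quat(s['tool_rot']).as_matrix()
w=[tcp(f,.15,.2-f) for f in (-.27,-.24,-.21,-.18,-.15,-.12,-.09,-.06)]
print(rows(s['tcp_pos'],Ra,w).round(4))
E
```

```text
t 5.05 b -0.1200 rate 0.0000 match 0.998 px [0.01 0.  ] F [-0.2   7.28  4.02] tip [ 0.5498 -0.0982  0.2283] phi -0.2998 r 0.1492 tilt 0.423 M(lever=phi+.6-b)=1.119
[[ 0.0008  0.0006  0.015  -0.001  -0.0301  0.0011]
 [-0.0017  0.      0.0152  0.      0.0191  0.    ]
 [-0.0017  0.      0.0152  0.      0.0191  0.    ]
 [-0.0017  0.      0.0152  0.      0.0191  0.    ]
 [-0.0017  0.      0.0152  0.      0.0191  0.    ]
 [-0.0017  0.      0.0152  0.      0.0191  0.    ]
 [-0.0017  0.      0.0152  0.      0.0191  0.    ]
 [-0.0017  0.      0.0152  0.      0.0191  0.    ]]
```

>>> drive_tool(motion=[-0.0001,0,0.0042,0,0,0,-0.0001,0,0.0042,0,0,0,-0.0001,0,0.0042,0,0,0,-0.0001,0,0.0042,0,0,0,-0.0001,0,0.0042,0,0,0,-0.0001,0,0.0042,0,0,0])

```text
clock: 5.65
tcp_pos: [0.5499, -0.091, 0.2448]
tool_rot: [0.691, 0.692, -0.149, 0.148]
contact_force: [-0.3, 7.4, 5.8]
finger_gap: 0.0
finger_force: 4.1
```

```bash
cat > w.py <<'E'
import sys
from h import *
watch(int(sys.argv[1]))
E
python3 w.py 2
```

```text
t 5.75 b -0.1200 rate 0.0000 match 0.998 px [0.01 0.  ] F [-0.65  7.74  5.27] tip [ 0.5499 -0.1013  0.2219] phi -0.2530 r 0.1492 tilt 0.423 M(lever=phi+.6-b)=1.254
```

>>> drive_tool(motion=[-0.0002,0,0.0025,0,0,0,-0.0002,0,0.0025,0,0,0,-0.0002,0,0.0025,0,0,0,-0.0002,0,0.0025,0,0,0])

```text
clock: 6.15
tcp_pos: [0.5499, -0.0922, 0.2421]
tool_rot: [0.691, 0.692, -0.149, 0.148]
contact_force: [-0.8, 8.3, 5.2]
finger_gap: -0.0002
finger_force: 4.4
```

```bash
python3 w.py 3
```

```text
t 6.30 b -0.1200 rate 0.0000 match 0.998 px [0.01 0.  ] F [-0.79  7.8   5.22] tip [ 0.5498 -0.1025  0.2193] phi -0.2341 r 0.1493 tilt 0.422 M(lever=phi+.6-b)=1.309
```

>>> drive_tool(motion=[-0.0002,0,0.002,0,0.0025,0,-0.0002,0,0.002,0,0.0025,0,-0.0002,0,0.002,0,0.0025,0,-0.0002,0,0.002,0,0.0025,0,-0.0002,0,0.002,0,0.0025,0])

```text
clock: 6.8
tcp_pos: [0.5499, -0.0938, 0.2396]
tool_rot: [0.692, 0.693, -0.142, 0.141]
contact_force: [-0.8, 7.9, 6.1]
finger_gap: -0.0001
finger_force: 4.6
```

```bash
python3 w.py 2
```

```text
t 6.90 b -0.1200 rate 0.0000 match 0.998 px [0.01 0.  ] F [-0.4   8.73  6.02] tip [ 0.5499 -0.1036  0.2166] phi -0.2148 r 0.1493 tilt 0.403 M(lever=phi+.6-b)=1.365
```

>>> drive_tool(motion=[-0.0002,0,0.002,0,0.0025,0,-0.0002,0,0.002,0,0.0025,0,-0.0002,0,0.002,0,0.0025,0,-0.0002,0,0.002,0,0.0025,0,-0.0002,0,0.002,0,0.0025,0])

```text
clock: 7.4
tcp_pos: [0.5499, -0.0953, 0.2371]
tool_rot: [0.694, 0.695, -0.135, 0.134]
contact_force: [-0.6, 7.9, 8.4]
finger_gap: 0.0002
finger_force: 4.7
```

```bash
python3 w.py 2
```

```text
t 7.50 b -0.1200 rate 0.0000 match 0.998 px [0.01 0.  ] F [-0.77  7.6   7.26] tip [ 0.5499 -0.1047  0.2139] phi -0.1956 r 0.1494 tilt 0.383 M(lever=phi+.6-b)=1.421
```

>>> drive_tool(motion=[-0.0002,0,0.002,0,0.0025,0,-0.0002,0,0.002,0,0.0025,0,-0.0002,0,0.002,0,0.0025,0,-0.0002,0,0.002,0,0.0025,0,-0.0002,0,0.002,0,0.0025,0])

```text
clock: 8.0
tcp_pos: [0.5499, -0.0968, 0.2346]
tool_rot: [0.695, 0.696, -0.128, 0.128]
contact_force: [-0.9, 7.0, 7.3]
finger_gap: -0.0005
finger_force: 4.9
```

```bash
python3 w.py 3
```

```text
t 8.15 b -0.1200 rate 0.0000 match 0.999 px [0.01 0.  ] F [-0.74  7.23  7.19] tip [ 0.5499 -0.1057  0.2112] phi -0.1763 r 0.1494 tilt 0.364 M(lever=phi+.6-b)=1.477
```

>>> drive_tool(motion=[-0.0002,0,0.002,0,0.0025,0,-0.0002,0,0.002,0,0.0025,0,-0.0002,0,0.002,0,0.0025,0,-0.0002,0,0.002,0,0.0025,0,-0.0002,0,0.002,0,0.0025,0])

```text
clock: 8.65
tcp_pos: [0.55, -0.0982, 0.232]
tool_rot: [0.696, 0.697, -0.122, 0.121]
contact_force: [-1.8, 7.4, 8.1]
finger_gap: 0.0
finger_force: 5.1
```

```bash
python3 w.py 3
```

```text
t 8.80 b -0.1200 rate 0.0000 match 0.999 px [0. 0.] F [-1.58  6.14  8.24] tip [ 0.5499 -0.1067  0.2084] phi -0.1570 r 0.1494 tilt 0.344 M(lever=phi+.6-b)=1.533
```

>>> drive_tool(motion=[-0.0002,0,0.002,0,0.0025,0,-0.0002,0,0.002,0,0.0025,0,-0.0002,0,0.002,0,0.0025,0,-0.0002,0,0.002,0,0.0025,0,-0.0002,0,0.002,0,0.0025,0])

```text
clock: 9.3
tcp_pos: [0.5499, -0.0996, 0.2293]
tool_rot: [0.697, 0.698, -0.115, 0.114]
contact_force: [-0.2, 6.2, 8.6]
finger_gap: 0.0002
finger_force: 5.3
```

```bash
python3 w.py 3
```

```text
t 9.45 b -0.1200 rate 0.0000 match 0.999 px [0.01 0.  ] F [-1.34  6.6   9.32] tip [ 0.5499 -0.1076  0.2056] phi -0.1376 r 0.1494 tilt 0.325 M(lever=phi+.6-b)=1.589
```

>>> drive_tool(motion=[-0.0002,0,0.002,0,0.0025,0,-0.0002,0,0.002,0,0.0025,0,-0.0002,0,0.002,0,0.0025,0,-0.0002,0,0.002,0,0.0025,0,-0.0002,0,0.002,0,0.0025,0])

```text
clock: 9.95
tcp_pos: [0.55, -0.1009, 0.2267]
tool_rot: [0.699, 0.699, -0.108, 0.107]
contact_force: [0.0, 6.2, 8.4]
finger_gap: -0.0001
finger_force: 5.4
```

```bash
python3 w.py 3
```

```text
t 10.10 b -0.1200 rate -0.0000 match 0.999 px [0. 0.] F [-1.31  6.27  8.47] tip [ 0.55   -0.1084  0.2029] phi -0.1184 r 0.1494 tilt 0.306 M(lever=phi+.6-b)=1.645
```

>>> drive_tool(motion=[-0.0002,0,0.002,0,0.0025,0,-0.0002,0,0.002,0,0.0025,0,-0.0002,0,0.002,0,0.0025,0,-0.0002,0,0.002,0,0.0025,0,-0.0002,0,0.002,0,0.0025,0])

```text
clock: 10.6
tcp_pos: [0.55, -0.1022, 0.224]
tool_rot: [0.7, 0.7, -0.101, 0.1]
contact_force: [-1.2, 6.5, 9.5]
finger_gap: -0.0
finger_force: 5.6
```

```bash
python3 w.py 3
```

```text
t 10.75 b -0.1200 rate 0.0000 match 0.999 px [0. 0.] F [-0.83  5.81 10.  ] tip [ 0.5499 -0.1092  0.2   ] phi -0.0989 r 0.1494 tilt 0.286 M(lever=phi+.6-b)=1.701
```

>>> drive_tool(motion=[-0.0002,0,0.002,0,0.0025,0,-0.0002,0,0.002,0,0.0025,0,-0.0002,0,0.002,0,0.0025,0,-0.0002,0,0.002,0,0.0025,0,-0.0002,0,0.002,0,0.0025,0])

```text
clock: 11.25
tcp_pos: [0.55, -0.1034, 0.2213]
tool_rot: [0.701, 0.701, -0.094, 0.094]
contact_force: [-1.2, 6.7, 11.3]
finger_gap: 0.0
finger_force: 5.8
```

```bash
python3 w.py 3
```

```text
t 11.40 b -0.1200 rate 0.0000 match 0.999 px [0. 0.] F [-1.18  6.63 10.17] tip [ 0.55   -0.11    0.1972] phi -0.0796 r 0.1494 tilt 0.267 M(lever=phi+.6-b)=1.757
```

>>> drive_tool(motion=[-0.0002,0,0.002,0,0.0025,0,-0.0002,0,0.002,0,0.0025,0,-0.0002,0,0.002,0,0.0025,0,-0.0002,0,0.002,0,0.0025,0,-0.0002,0,0.002,0,0.0025,0])

```text
clock: 11.9
tcp_pos: [0.55, -0.1046, 0.2186]
tool_rot: [0.701, 0.702, -0.088, 0.087]
contact_force: [-1.1, 5.2, 10.0]
finger_gap: -0.0001
finger_force: 6.0
```

```bash
python3 w.py 3
```

```text
t 12.05 b -0.1200 rate 0.0000 match 0.999 px [0.01 0.  ] F [-1.76  5.03 11.16] tip [ 0.55   -0.1107  0.1943] phi -0.0602 r 0.1495 tilt 0.247 M(lever=phi+.6-b)=1.813
```

>>> drive_tool(motion=[-0.0002,0,0.002,0,0.0025,0,-0.0002,0,0.002,0,0.0025,0,-0.0002,0,0.002,0,0.0025,0,-0.0002,0,0.002,0,0.0025,0,-0.0002,0,0.002,0,0.0025,0])

```text
clock: 12.55
tcp_pos: [0.55, -0.1057, 0.2159]
tool_rot: [0.702, 0.703, -0.081, 0.08]
contact_force: [-0.4, 5.3, 11.2]
finger_gap: -0.0003
finger_force: 6.2
```

```bash
python3 w.py 3
```

```text
t 12.70 b -0.1200 rate 0.0000 match 0.999 px [0. 0.] F [-0.99  5.1  11.81] tip [ 0.55   -0.1113  0.1915] phi -0.0408 r 0.1495 tilt 0.228 M(lever=phi+.6-b)=1.870
```

>>> drive_tool(motion=[-0.0002,0,0.002,0,0.0025,0,-0.0002,0,0.002,0,0.0025,0,-0.0002,0,0.002,0,0.0025,0,-0.0002,0,0.002,0,0.0025,0,-0.0002,0,0.002,0,0.0025,0])

```text
clock: 13.2
tcp_pos: [0.55, -0.1067, 0.2131]
tool_rot: [0.703, 0.704, -0.074, 0.073]
contact_force: [-1.5, 5.7, 10.4]
finger_gap: 0.0001
finger_force: 6.3
```

```bash
python3 w.py 4
```

```text
t 13.40 b -0.1200 rate 0.0000 match 0.999 px [0. 0.] F [-1.8   3.99 12.55] tip [ 0.55   -0.1119  0.1886] phi -0.0215 r 0.1494 tilt 0.208 M(lever=phi+.6-b)=1.926
```

>>> drive_tool(motion=[-0.0002,0,0.002,0,0.0025,0,-0.0002,0,0.002,0,0.0025,0,-0.0002,0,0.002,0,0.0025,0,-0.0002,0,0.002,0,0.0025,0,-0.0002,0,0.002,0,0.0025,0])

```text
clock: 13.9
tcp_pos: [0.55, -0.1077, 0.2103]
tool_rot: [0.704, 0.704, -0.067, 0.066]
contact_force: [-1.7, 4.1, 12.4]
finger_gap: 0.0001
finger_force: 6.5
```

```bash
python3 w.py 4
```

```text
t 14.10 b -0.1122 rate 0.0340 match 0.988 px [ 0.12 -0.62] F [-1.8   4.   12.16] tip [ 0.55   -0.1124  0.1857] phi -0.0020 r 0.1495 tilt 0.189 M(lever=phi+.6-b)=1.959
```

>>> drive_tool(motion=[0,0,0,0,0,0,0,0,0,0,0,0,0,0,0,0,0,0,0,0,0,0,0,0,0,0,0,0,0,0,0,0,0,0,0,0])

```text
clock: 14.7
tcp_pos: [0.55, -0.1077, 0.2102]
tool_rot: [0.704, 0.704, -0.067, 0.066]
contact_force: [-1.8, 3.4, 11.3]
finger_gap: 0.0001
finger_force: 6.1
```

```bash
python3 w.py 5
```

```text
t 14.95 b -0.0576 rate 0.0700 match 0.930 px [-0.23 -4.92] F [-1.12  3.88 11.71] tip [ 0.55   -0.1124  0.1856] phi -0.0015 r 0.1495 tilt 0.189 M(lever=phi+.6-b)=1.803
```

```bash
cat > m.py <<'E'
from h import *
from scipy.optimize import least_squares,lsq_linear
k,ka,c=2.9/.37,.7/.37,.11/.37
def sim(b,v,t0,ph,phi0,ts,dt=.01):
    """ph: list (t,phi) interpolated; returns b at ts and final v"""
    o=[];t=t0;T=np.array(ph)
    for te in ts:
        while t<te-1e-9:
            h=min(dt,te-t);e=np.interp(t+h/2,T[:,0],T[:,1])-phi0
            v+=h*(k*e-ka*b-c*v);b+=h*v;t+=h
        o.append((b,v))
    return np.array(o)
def fit(obs,ph,pre=-.07):
    obs=np.array(obs);t0=obs[0,0]
    f=lambda z:(sim(z[0],z[1],t0,ph,z[2],obs[:,0])[:,0]-obs[:,1])/.001
    z=least_squares(f,[obs[0,1],.03,.0],x_scale=[.01,.01,.01]).x
    return z,sim(z[0],z[1],t0,ph,z[2],[obs[-1,0]])[-1],np.abs(f(z)).max()*.001
def plan(b,v,phi,phi0,n,bt=0.):
    """min-norm dphi per row over n rows, ending at b=bt at rest, phi at its equilibrium"""
    A=[];t=np.arange(n+1)*.1
    pe=phi0+ka/k*bt
    base=sim(b,v,0,[(0,phi),(1e3,phi)],phi0,[n*.1])[-1]
    for i in range(n):
        e=np.where(t>i,0,0)*0.+np.clip((t-t[i])/.1,0,1)
        A.append(sim(0,0,0,np.c_[t,e],0.,[n*.1],.01)[-1])
    A=np.array(A).T
    M=np.r_[A,np.ones((1,n))];y=np.r_[bt-base[0],-base[1],pe-phi]
    return np.linalg.pinv(M)@y
E
python3 - <<'E'
from m import *
ph=[(0,-.002),(99,-.0018)]
# obs: (13.95..14.10 fit end), (14.75..14.95)
obs=[(14.02,-.1122-.034*.08+.0005),(14.05,-.1122-.034*.05),(14.10,-.1122),(14.70,-.0576-.07*.2),(14.8,-.0576-.0070-.0035),(14.90,-.0576)]
z,x,e=fit(obs,ph);print(z,x,e)
st=sim(*x,14.9,ph,z[2],[15,15.4,15.8,16.2,16.6]);print(st.round(4))
for n in(10,15,20):print(n,plan(*sim(*x,14.9,ph,z[2],[14.95])[-1],-.0018,z[2],n).round(4))
E
```

```text
[-0.11497053  0.03781556  0.01218376] [-0.05845385  0.07261001] 0.002308350114751584
[[-0.0513  0.0698]
 [-0.0274  0.0477]
 [-0.0149  0.0148]
 [-0.0159 -0.0185]
 [-0.0288 -0.043 ]]
10 [ 0.0106  0.0035 -0.0019 -0.0055 -0.0071 -0.0066 -0.004   0.0008  0.0076
  0.0165]
15 [0.0015 0.0011 0.0007 0.0004 0.0002 0.0001 0.0001 0.0001 0.0003 0.0005
 0.0008 0.0012 0.0017 0.0023 0.0029]
20 [0.0004 0.0005 0.0006 0.0006 0.0007 0.0008 0.0008 0.0009 0.0009 0.0009
 0.0009 0.0009 0.0009 0.0008 0.0008 0.0007 0.0006 0.0005 0.0004 0.0003]
```

>>> drive_tool(motion=[0,0,0.00025,0,0,0,0,0,0.0003,0,0,0,0,0,0.0003,0,0,0,0,0,0.0003,0,0,0,0,0,0.00035,0,0,0,0,0,0.0004,0,0,0,0,0,0.0004,0,0,0])

```text
clock: 15.65
tcp_pos: [0.55, -0.1079, 0.2094]
tool_rot: [0.704, 0.704, -0.067, 0.066]
contact_force: [-2.0, 4.4, 11.4]
finger_gap: -0.0001
finger_force: 5.7
```

```bash
python3 w.py 5
```

```text
t 15.90 b -0.0206 rate 0.0160 match 0.875 px [-0.58 -7.94] F [-1.21  2.76 11.67] tip [ 0.55   -0.1126  0.1849] phi 0.0036 r 0.1495 tilt 0.189 M(lever=phi+.6-b)=1.710
```

```bash
cat >> h.py <<'E'
import json
def depthtilt(d,img):
    W=cloud("side",d);h=cv2.cvtColor(img,cv2.COLOR_BGR2HSV)
    m=np.zeros((480,640),bool);m[230:330,170:260]=1
    m&=(h[...,0]>15)&(h[...,0]<35)&(h[...,1]>100)&(W[...,2]>.15)&(W[...,2]<.4)
    z=W[m]; return np.median(z[:,2]),np.percentile(z[:,2],80)
E
sed -i 's/^    if save: cv2.imwrite/    L=json.load(open("log.json")) if __import__("os").path.exists("log.json") else {"obs":[],"ph":[]}\n    L["obs"]+=[[float(a),float(b_)] for a,b_ in o];L["ph"].append([float(s["clock"]),float(q[0])]);json.dump(L,open("log.json","w"))\n    if save: cv2.imwrite/' h.py
python3 - <<'E'
import json
json.dump({"obs":[[14.02,-.1145],[14.05,-.1139],[14.10,-.1122],[14.70,-.0716],[14.8,-.0681],[14.90,-.0576],[15.65,-.0238],[15.75,-.0222],[15.85,-.0206]],"ph":[[13.9,-.002],[14.95,-.0018],[15.65,.0033],[15.9,.0036]]},open('log.json','w'))
from m import *
print(depthtilt(np.load('pics/side0.npy'),cv2.imread('pics/side0.png')))
s,p=watch(1,'pics/s2.png');_,d=imaging.get_image("side");print(depthtilt(d,p))
L=json.load(open('log.json'));ph=L['ph']+[[99,L['ph'][-1][1]]]
z,x,e=fit(L['obs'],ph);print(z,x,e)
now=s['clock']+.05;st=sim(*x,L['obs'][-1][0],ph,z[2],[now])[-1]
print(st,[plan(*st,L['ph'][-1][1],z[2],n).round(4).tolist() for n in(10,15)])
E
```

```text
(np.float64(0.19868363968289424), np.float64(0.2036718716406488))
t 15.95 b -0.0200 rate 0.0000 match 0.874 px [-0.61 -7.99] F [-1.44  3.1  11.35] tip [ 0.55   -0.1126  0.1849] phi 0.0036 r 0.1495 tilt 0.189 M(lever=phi+.6-b)=1.709
(np.float64(0.2246018351752476), np.float64(0.22828017538063022))
[-0.1153873   0.04725947  0.01469066] [-0.01956578  0.01377971] 0.0024664774795938593
[-0.01848523  0.00836815] [[0.0129, 0.006, 0.0005, -0.0034, -0.0057, -0.0062, -0.0049, -0.0017, 0.0033, 0.0101], [0.0055, 0.0039, 0.0025, 0.0012, 0.0002, -0.0007, -0.0013, -0.0017, -0.0018, -0.0016, -0.0011, -0.0003, 0.0007, 0.002, 0.0035]]
```

>>> drive_tool(motion=[0,0,0.0015,0,0,0,0,0,0.0015,0,0,0,0,0,0.0015,0,0,0,0,0,0,0,0,0,0,0,0,0,0,0,0,0,0,0,0,0,0,0,0,0,0,0])

```text
clock: 16.7
tcp_pos: [0.55, -0.1081, 0.2081]
tool_rot: [0.704, 0.704, -0.067, 0.066]
contact_force: [-0.9, 4.6, 11.7]
finger_gap: -0.0001
finger_force: 5.8
```

```bash
cat > f.py <<'E'
import sys
from m import *
a=json.load(open('log.json'));t0=sensors.state()['clock'];
s,p=watch(int(sys.argv[1]));n=float(sys.argv[2]) if len(sys.argv)>2 else 14
L=json.load(open('log.json'));L['ph'].insert(-1,[t0,L['ph'][-1][1]]);json.dump(L,open('log.json','w'))
ph=L['ph']+[[99,L['ph'][-1][1]]];obs=[o for o in L['obs'] if o[0]>n]
z,x,e=fit(obs,ph);now=s['clock'];st=sim(*x,obs[-1][0],ph,z[2],[now,now+.5,now+1,now+2,now+3])
print('phi0 %.4f err %.4f'%(z[2],e),'b now,+.5,1,2,3',st.round(4).tolist())
print(plan(*st[0],L['ph'][-1][1],z[2],15).round(4).tolist())
E
python3 f.py 5
```

```text
t 16.95 b -0.0162 rate 0.0100 match 0.867 px [-0.72 -8.32] F [-1.95  4.25 10.36] tip [ 0.55   -0.1128  0.1835] phi 0.0125 r 0.1495 tilt 0.189 M(lever=phi+.6-b)=1.723
phi0 0.0145 err 0.0020 b now,+.5,1,2,3 [[-0.0171, 0.0032], [-0.0138, 0.0093], [-0.0086, 0.0107], [-0.0018, 0.0013], [-0.0058, -0.0074]]
[0.0017, 0.001, 0.0004, -0.0001, -0.0006, -0.0009, -0.0011, -0.0011, -0.001, -0.0008, -0.0004, 0.0001, 0.0007, 0.0015, 0.0024]
```

>>> drive_tool(motion=[0,0,0.0003,0,0,0,0,0,0,0,0,0,0,0,0,0,0,0,0,0,0,0,0,0,0,0,0,0,0,0,0,0,0,0,0,0,0,0,0,0,0,0,0,0,0,0,0,0,0,0,0,0,0,0,0,0,0,0,0,0])

```text
clock: 17.95
tcp_pos: [0.55, -0.1081, 0.208]
tool_rot: [0.704, 0.704, -0.067, 0.066]
contact_force: [-1.0, 3.8, 10.7]
finger_gap: 0.0
finger_force: 5.7
```

```bash
python3 f.py 5 15.5
```

```text
t 18.20 b -0.0028 rate 0.0100 match 0.846 px [-0.78 -9.45] F [-2.2   4.39 11.36] tip [ 0.55   -0.1128  0.1834] phi 0.0132 r 0.1495 tilt 0.189 M(lever=phi+.6-b)=1.686
phi0 0.0141 err 0.0009 b now,+.5,1,2,3 [[-0.0017, 0.0132], [0.0035, 0.0071], [0.0049, -0.0012], [-0.0022, -0.0102], [-0.0096, -0.0027]]
[-0.0011, -0.0007, -0.0003, 0.0, 0.0003, 0.0005, 0.0007, 0.0007, 0.0007, 0.0007, 0.0005, 0.0003, -0.0001, -0.0005, -0.0009]
```

>>> drive_tool(motion=[0,0,0,0,0,0,0,0,0,0,0,0,0,0,0,0,0,0,0,0,0,0,0,0,0,0,0,0,0,0,0,0,0,0,0,0,0,0,0,0,0,0,0,0,0,0,0,0,0,0,0,0,0,0,0,0,0,0,0,0])

```text
clock: 19.2
tcp_pos: [0.55, -0.1081, 0.2079]
tool_rot: [0.704, 0.704, -0.067, 0.066]
contact_force: [-0.0, 3.8, 10.9]
finger_gap: -0.0001
finger_force: 5.6
```

>>> drive_tool(motion=[0,0,0,0,0,0,0,0,0,0,0,0,0,0,0,0,0,0,0,0,0,0,0,0,0,0,0,0,0,0,0,0,0,0,0,0,0,0,0,0,0,0,0,0,0,0,0,0,0,0,0,0,0,0,0,0,0,0,0,0])

```text
clock: 20.2
tcp_pos: [0.55, -0.1081, 0.208]
tool_rot: [0.704, 0.704, -0.067, 0.066]
contact_force: [-0.1, 3.7, 10.7]
finger_gap: 0.0003
finger_force: 5.7
```

```bash
python3 f.py 5 15.5; cat > slide.py <<'E'
import sys
from h import *
# usage: slide.py phi_now phi_end r_end nrows
s=sensors.state();Ra=R.from_quat(s['tool_rot']).as_matrix()
p1,r1,n=float(sys.argv[1]),float(sys.argv[2]),int(sys.argv[3])
tip=s['tcp_pos']+.025*Ra[:,2]
w=lambda p,r:tcp(p,r)
from scipy.optimize import least_squares
q=least_squares(lambda z:(tcp(z[0],z[1])[0]+.025*tcp(z[0],z[1])[1][:,2]-tip)[1:],[0,.2]).x
print('now phi %.4f r %.4f'%tuple(q))
W=[w(q[0]+(p1-q[0])*i/n,q[1]+(r1-q[1])*i/n) for i in range(1,n+1)]
k=rows(s['tcp_pos'],Ra,W);k[:,[1,3,5]]=0;print(k.round(5)[:, [0,2,4]].tolist())
E
python3 slide.py 0.014 0.165 10
```

```text
t 20.45 b -0.0102 rate -0.0060 match 0.862 px [-0.6  -8.82] F [-1.05  2.8  10.64] tip [ 0.55   -0.1128  0.1834] phi 0.0131 r 0.1495 tilt 0.189 M(lever=phi+.6-b)=1.707
phi0 0.0146 err 0.0044 b now,+.5,1,2,3 [[-0.0076, -0.0081], [-0.0108, -0.0042], [-0.0116, 0.0009], [-0.0071, 0.0063], [-0.0026, 0.0015]]
[0.0023, 0.0015, 0.0007, 0.0001, -0.0004, -0.0008, -0.0011, -0.0012, -0.0012, -0.001, -0.0007, -0.0002, 0.0004, 0.0012, 0.0021]
now phi 0.0131 r 0.1495
[[-0.0058, 8e-05, 0.00399], [-0.0058, 8e-05, 0.00401], [-0.00579, 8e-05, 0.00401], [-0.00578, 8e-05, 0.00401], [-0.00578, 8e-05, 0.00401], [-0.00577, 8e-05, 0.00401], [-0.00577, 8e-05, 0.00401], [-0.00576, 8e-05, 0.00401], [-0.00576, 7e-05, 0.00401], [-0.00576, 7e-05, 0.00401]]
```

>>> drive_tool(motion=[-0.0058,0,0.0001,0,0.004,0,-0.0058,0,0.0001,0,0.004,0,-0.0058,0,0.0001,0,0.004,0,-0.0058,0,0.0001,0,0.004,0,-0.0058,0,0.0001,0,0.004,0,-0.0058,0,0.0001,0,0.004,0,-0.0058,0,0.0001,0,0.004,0,-0.0058,0,0.0001,0,0.004,0])

```text
clock: 21.25
tcp_pos: [0.55, -0.1205, 0.2096]
tool_rot: [0.705, 0.706, -0.048, 0.048]
contact_force: [0.1, 8.3, 8.6]
finger_gap: 0.0002
finger_force: 5.2
```

```bash
python3 f.py 4 17.5;python3 slide.py 0.014 0.180 10
```

```text
t 21.45 b -0.0081 rate 0.0120 match 0.859 px [-0.67 -8.97] F [0.22 8.77 9.64] tip [ 0.55   -0.1243  0.1849] phi 0.0158 r 0.1609 tilt 0.137 M(lever=phi+.6-b)=1.709
phi0 0.0149 err 0.0005 b now,+.5,1,2,3 [[-0.0076, 0.0125], [0.0002, 0.0173], [0.0084, 0.0141], [0.0135, -0.0044], [0.0034, -0.012]]
[-0.0014, -0.0011, -0.0007, -0.0004, -0.0001, 0.0001, 0.0003, 0.0005, 0.0005, 0.0006, 0.0005, 0.0004, 0.0002, -0.0, -0.0003]
now phi 0.0158 r 0.1609
[[-0.00673, -9e-05, 0.0021], [-0.00707, -6e-05, 0.00476], [-0.00706, -7e-05, 0.00476], [-0.00706, -7e-05, 0.00476], [-0.00705, -7e-05, 0.00476], [-0.00704, -7e-05, 0.00476], [-0.00704, -7e-05, 0.00476], [-0.00703, -8e-05, 0.00476], [-0.00702, -8e-05, 0.00476], [-0.00702, -8e-05, 0.00476]]
```

>>> drive_tool(motion=[-0.007,0,-0.0001,0,0.0045,0,-0.007,0,-0.0001,0,0.0045,0,-0.007,0,-0.0001,0,0.0045,0,-0.007,0,-0.0001,0,0.0045,0,-0.007,0,-0.0001,0,0.0045,0,-0.007,0,-0.0001,0,0.0045,0,-0.007,0,0,0,0.0045,0,-0.007,0,0,0,0.0045,0])

```text
clock: 22.25
tcp_pos: [0.5498, -0.1373, 0.2116]
tool_rot: [0.706, 0.707, -0.029, 0.027]
contact_force: [-0.3, 7.5, 9.1]
finger_gap: 0.0002
finger_force: 4.6
```

```bash
python3 f.py 4 19;python3 slide.py 0.0145 0.195 10
```

```text
t 22.45 b 0.0107 rate 0.0260 match 0.826 px [ -0.63 -10.59] F [-0.84  4.88  8.85] tip [ 0.5498 -0.1398  0.1867] phi 0.0150 r 0.1764 tilt 0.080 M(lever=phi+.6-b)=1.652
phi0 0.0144 err 0.0011 b now,+.5,1,2,3 [[0.0106, 0.0137], [0.0147, 0.0024], [0.013, -0.0084], [0.0, -0.0131], [-0.0062, 0.0017]]
[-0.0027, -0.0017, -0.0007, 0.0001, 0.0008, 0.0013, 0.0016, 0.0017, 0.0017, 0.0014, 0.0009, 0.0003, -0.0006, -0.0017, -0.0029]
now phi 0.0150 r 0.1764
[[-0.00692, 0.0, 0.00522], [-0.00685, -0.0, 0.00471], [-0.00684, -0.0, 0.00471], [-0.00684, -0.0, 0.00471], [-0.00684, -1e-05, 0.00471], [-0.00683, -1e-05, 0.00471], [-0.00683, -1e-05, 0.00471], [-0.00683, -1e-05, 0.00471], [-0.00683, -1e-05, 0.00471], [-0.00683, -1e-05, 0.00471]]
```

>>> drive_tool(motion=[-0.007,0,-0.0008,0,0.0048,0,-0.007,0,-0.0006,0,0.0048,0,-0.007,0,-0.0003,0,0.0048,0,-0.007,0,0,0,0.0048,0,-0.007,0,0,0,0.0048,0,-0.007,0,0,0,0.0048,0,-0.007,0,0,0,0.0048,0,-0.007,0,0,0,0.0048,0])

```text
clock: 23.25
tcp_pos: [0.5496, -0.1543, 0.2129]
tool_rot: [0.707, 0.707, -0.008, 0.006]
contact_force: [-0.4, 5.1, 7.0]
finger_gap: 0.0004
finger_force: 4.0
```

```bash
python3 f.py 4 19.9;python3 slide.py 0.0140 0.210 10
```

```text
t 23.45 b 0.0129 rate -0.0080 match 0.821 px [ -0.71 -10.79] F [0.22 4.23 7.59] tip [ 0.5495 -0.1553  0.1879] phi 0.0126 r 0.1919 tilt 0.020 M(lever=phi+.6-b)=1.639
phi0 0.0142 err 0.0011 b now,+.5,1,2,3 [[0.0112, -0.0169], [-0.0, -0.0257], [-0.0125, -0.0224], [-0.022, 0.0048], [-0.0077, 0.0183]]
[0.0021, 0.0016, 0.0011, 0.0006, 0.0002, -0.0001, -0.0004, -0.0006, -0.0007, -0.0008, -0.0007, -0.0006, -0.0004, -0.0, 0.0004]
now phi 0.0126 r 0.1919
[[-0.00671, 0.00011, 0.00504], [-0.00666, 0.00011, 0.0047], [-0.00666, 0.00011, 0.0047], [-0.00666, 0.00012, 0.0047], [-0.00666, 0.00012, 0.0047], [-0.00666, 0.00012, 0.0047], [-0.00666, 0.00012, 0.0047], [-0.00667, 0.00012, 0.0047], [-0.00667, 0.00012, 0.0047], [-0.00667, 0.00012, 0.0047]]
```

>>> drive_tool(motion=[-0.007,0,0.0003,0,0.0049,0,-0.007,0,0.0003,0,0.0049,0,-0.007,0,0.0003,0,0.0049,0,-0.007,0,0.0002,0,0.0049,0,-0.007,0,0.0002,0,0.0049,0,-0.007,0,0,0,0.0049,0,-0.007,0,0,0,0.0049,0,-0.007,0,0,0,0.0049,0])

```text
clock: 24.25
tcp_pos: [0.5495, -0.1712, 0.2124]
tool_rot: [0.707, 0.707, 0.014, -0.016]
contact_force: [-0.2, 4.5, 7.5]
finger_gap: -0.0
finger_force: 3.6
```

```bash
python3 f.py 4 20.9;python3 slide.py 0.0140 0.224 10
```

```text
t 24.45 b 0.0013 rate -0.0060 match 0.844 px [-0.68 -9.78] F [-0.78  2.49  7.14] tip [ 0.5494 -0.1706  0.1874] phi 0.0143 r 0.2072 tilt -0.041 M(lever=phi+.6-b)=1.678
phi0 0.0134 err 0.0028 b now,+.5,1,2,3 [[-0.0021, -0.0159], [-0.0076, -0.0056], [-0.0075, 0.0056], [0.0044, 0.0137], [0.0125, 0.0006]]
[0.0017, 0.001, 0.0004, -0.0001, -0.0005, -0.0009, -0.0011, -0.0012, -0.0012, -0.001, -0.0007, -0.0003, 0.0003, 0.0009, 0.0017]
now phi 0.0143 r 0.2072
[[-0.00632, 1e-05, 0.00555], [-0.00615, -0.0, 0.00425], [-0.00615, -0.0, 0.00425], [-0.00615, -0.0, 0.00425], [-0.00616, -0.0, 0.00425], [-0.00616, -0.0, 0.00425], [-0.00616, -0.0, 0.00425], [-0.00616, -0.0, 0.00425], [-0.00617, -0.0, 0.00425], [-0.00617, -0.0, 0.00425]]
```

Beam well centred; carry on.

>>> drive_tool(motion=[-0.007,0,0.0001,0,0.0052,0,-0.007,0,0.0001,0,0.005,0,-0.007,0,0,0,0.005,0,-0.007,0,0,0,0.005,0,-0.007,0,0,0,0.005,0,-0.007,0,0,0,0.005,0,-0.007,0,0,0,0.005,0,-0.007,0,0,0,0.005,0])

```text
clock: 25.25
tcp_pos: [0.5494, -0.1881, 0.2111]
tool_rot: [0.706, 0.706, 0.036, -0.038]
contact_force: [-0.0, 3.5, 7.4]
finger_gap: -0.0001
finger_force: 3.3
```

```bash
python3 f.py 4 21.9;python3 slide.py 0.0140 0.239 10
```

```text
t 25.45 b 0.0058 rate 0.0140 match 0.836 px [ -0.77 -10.16] F [-0.01  2.25  7.41] tip [ 0.5494 -0.1859  0.1863] phi 0.0144 r 0.2225 tilt -0.104 M(lever=phi+.6-b)=1.665
phi0 0.0121 err 0.0024 b now,+.5,1,2,3 [[0.0042, 0.0072], [0.0084, 0.0091], [0.0126, 0.0069], [0.0146, -0.003], [0.009, -0.0062]]
[-0.0023, -0.0016, -0.0009, -0.0003, 0.0002, 0.0006, 0.0009, 0.001, 0.001, 0.0009, 0.0007, 0.0003, -0.0002, -0.0009, -0.0017]
now phi 0.0144 r 0.2225
[[-0.00609, -2e-05, 0.00438], [-0.00606, -1e-05, 0.00417], [-0.00606, -2e-05, 0.00417], [-0.00607, -2e-05, 0.00417], [-0.00607, -2e-05, 0.00417], [-0.00608, -2e-05, 0.00417], [-0.00608, -2e-05, 0.00417], [-0.00609, -2e-05, 0.00417], [-0.00609, -2e-05, 0.00417], [-0.0061, -2e-05, 0.00417]]
```

>>> drive_tool(motion=[-0.007,0,-0.0005,0,0.005,0,-0.007,0,-0.0005,0,0.005,0,-0.007,0,-0.0003,0,0.005,0,-0.007,0,0,0,0.005,0,-0.007,0,0,0,0.005,0,-0.007,0,0,0,0.005,0,-0.007,0,0,0,0.005,0,-0.007,0,0,0,0.005,0])

```text
clock: 26.25
tcp_pos: [0.5493, -0.2049, 0.2093]
tool_rot: [0.704, 0.705, 0.058, -0.06]
contact_force: [-0.1, 3.2, 6.6]
finger_gap: -0.0002
finger_force: 3.1
```

```bash
python3 f.py 4 22.9;python3 slide.py 0.0130 0.250 8
```

```text
t 26.45 b 0.0160 rate -0.0000 match 0.816 px [ -0.79 -11.09] F [-0.47  2.21  6.77] tip [ 0.5493 -0.2012  0.1846] phi 0.0126 r 0.2379 tilt -0.167 M(lever=phi+.6-b)=1.630
phi0 0.0115 err 0.0008 b now,+.5,1,2,3 [[0.0161, 0.0011], [0.014, -0.0085], [0.0083, -0.0132], [-0.0025, -0.0054], [-0.0005, 0.0079]]
[-0.0018, -0.001, -0.0004, 0.0002, 0.0007, 0.001, 0.0012, 0.0013, 0.0012, 0.0009, 0.0005, -0.0, -0.0007, -0.0016, -0.0025]
now phi 0.0126 r 0.2379
[[-0.0054, 2e-05, 0.00209], [-0.00564, 4e-05, 0.00389], [-0.00565, 4e-05, 0.00389], [-0.00565, 4e-05, 0.00389], [-0.00566, 4e-05, 0.00389], [-0.00566, 4e-05, 0.00389], [-0.00567, 4e-05, 0.00389], [-0.00567, 4e-05, 0.00389]]
```

>>> drive_tool(motion=[-0.0057,0,-0.0001,0,0.0037,0,-0.0057,0,-0.0001,0,0.0037,0,-0.0057,0,0,0,0.0037,0,-0.0057,0,0,0,0.0037,0,-0.0057,0,0,0,0.0037,0,-0.0057,0,0,0,0.0037,0,-0.0056,0,0,0,0.0037,0,-0.0056,0,0,0,0.0037,0])

```text
clock: 27.25
tcp_pos: [0.5493, -0.2183, 0.2068]
tool_rot: [0.703, 0.703, 0.075, -0.077]
contact_force: [0.2, 3.2, 6.0]
finger_gap: -0.0002
finger_force: 2.8
```

```bash
python3 f.py 4 23.9; python3 - <<'E'
from h import *
p,d=imaging.get_image("top");a=p[190:260,320:440]
p2,_=imaging.get_image("side");b=p2[110:230,280:400]
r=lambda x,f:cv2.resize(x,None,fx=f,fy=f,interpolation=cv2.INTER_CUBIC)
A=r(a,4);B=r(b,2.4);B=cv2.copyMakeBorder(B,0,max(0,A.shape[0]-B.shape[0]),0,0,cv2.BORDER_CONSTANT)
A=cv2.copyMakeBorder(A,0,B.shape[0]-A.shape[0],0,0,cv2.BORDER_CONSTANT)
cv2.imwrite('pics/g.png',np.hstack([A,B]))
E
```

```text
t 27.45 b 0.0150 rate -0.0000 match 0.820 px [ -0.76 -10.93] F [0.13 1.17 6.85] tip [ 0.5492 -0.2134  0.1823] phi 0.0126 r 0.2501 tilt -0.213 M(lever=phi+.6-b)=1.633
phi0 0.0110 err 0.0019 b now,+.5,1,2,3 [[0.0125, -0.0132], [0.0055, -0.0137], [-0.0002, -0.0084], [-0.0005, 0.0069], [0.0088, 0.0086]]
[0.0001, 0.0001, 0.0001, 0.0001, 0.0001, 0.0001, 0.0001, 0.0, -0.0, -0.0001, -0.0002, -0.0003, -0.0004, -0.0006, -0.0007]
```

View pics/g.png

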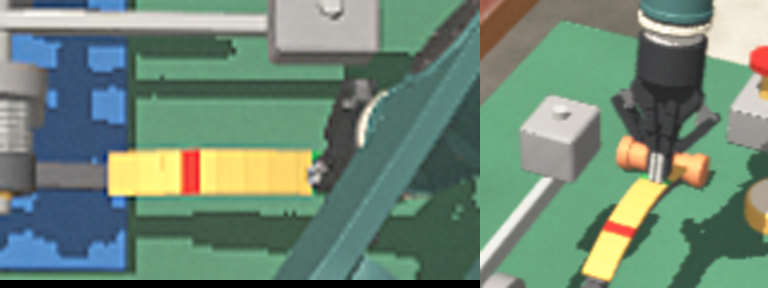

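>>> drive_tool(motion=[0,0,-0.0004,0,0,0,0,0,-0.0004,0,0,0,0,0,0,0,0,0,0,0,0,0,0,0,0,0,0,0,0,0,0,0,0,0,0,0,0,0,0,0,0,0,0,0,0,0,0,0,0,0,0,0,0,0,0,0,0,0,0,0])

```text
clock: 28.55
tcp_pos: [0.5493, -0.2186, 0.2071]
tool_rot: [0.703, 0.703, 0.074, -0.076]
contact_force: [-0.1, 1.4, 6.5]
finger_gap: -0.0002
finger_force: 3.0
```

```bash
python3 f.py 4 26
```

```text
t 28.75 b 0.0039 rate -0.0080 match 0.840 px [ -0.73 -10.02] F [-0.98  0.77  6.7 ] tip [ 0.5492 -0.2134  0.1826] phi 0.0114 r 0.2501 tilt -0.213 M(lever=phi+.6-b)=1.662
phi0 0.0101 err 0.0005 b now,+.5,1,2,3 [[0.0036, -0.0073], [0.0009, -0.0033], [0.0004, 0.0015], [0.005, 0.0059], [0.0089, 0.0009]]
[0.0, 0.0, -0.0, -0.0001, -0.0001, -0.0001, -0.0001, -0.0002, -0.0002, -0.0002, -0.0001, -0.0001, -0.0001, -0.0, 0.0]
```

>>> drive_tool(motion=[0,0,0,0,0,0,0,0,0,0,0,0,0,0,0,0,0,0,0,0,-0.0002,0,0,0,0,0,-0.0002,0,0,0,0,0,-0.0002,0,0,0,0,0,-0.0002,0,0,0,0,0,0,0,0,0,0,0,0,0,0,0,0,0,0,0,0,0])

```text
clock: 29.75
tcp_pos: [0.5493, -0.2186, 0.2073]
tool_rot: [0.703, 0.703, 0.074, -0.076]
contact_force: [-0.0, 1.3, 6.9]
finger_gap: 0.0
finger_force: 3.0
```

>>> drive_tool(motion=[0,0,0,0,0,0,0,0,0,0,0,0,0,0,0,0,0,0,0,0,0,0,0,0,0,0,0,0,0,0,0,0,0,0,0,0,0,0,0,0,0,0,0,0,0,0,0,0,0,0,0,0,0,0,0,0,0,0,0,0])

```text
clock: 30.75
tcp_pos: [0.5493, -0.2186, 0.2073]
tool_rot: [0.703, 0.703, 0.074, -0.076]
contact_force: [0.0, 1.7, 6.9]
finger_gap: -0.0
finger_force: 3.0
```

```bash
python3 f.py 4 27.2
```

```text
t 30.95 b 0.0020 rate -0.0000 match 0.845 px [-0.7  -9.86] F [0.31 1.99 6.93] tip [ 0.5492 -0.2133  0.1829] phi 0.0106 r 0.2500 tilt -0.214 M(lever=phi+.6-b)=1.665
phi0 0.0102 err 0.0004 b now,+.5,1,2,3 [[0.0024, 0.0031], [0.0036, 0.0014], [0.0038, -0.0006], [0.0018, -0.0025], [0.0001, -0.0004]]
[-0.0007, -0.0005, -0.0002, -0.0, 0.0002, 0.0003, 0.0004, 0.0004, 0.0004, 0.0004, 0.0002, 0.0001, -0.0001, -0.0004, -0.0007]
```

Level and steady; hold another 4.5 s, check, hand in.

>>> drive_tool(motion=[0,0,0,0,0,0,0,0,0,0,0,0,0,0,0,0,0,0,0,0,0,0,0,0,0,0,0,0,0,0,0,0,0,0,0,0,0,0,0,0,0,0,0,0,0,0,0,0,0,0,0,0,0,0,0,0,0,0,0,0])

```text
clock: 31.95
tcp_pos: [0.5493, -0.2186, 0.2073]
tool_rot: [0.703, 0.703, 0.074, -0.076]
contact_force: [-0.1, 1.5, 6.3]
finger_gap: -0.0001
finger_force: 3.0
```

>>> drive_tool(motion=[0,0,0,0,0,0,0,0,0,0,0,0,0,0,0,0,0,0,0,0,0,0,0,0,0,0,0,0,0,0,0,0,0,0,0,0,0,0,0,0,0,0,0,0,0,0,0,0,0,0,0,0,0,0,0,0,0,0,0,0])

```text
clock: 32.95
tcp_pos: [0.5493, -0.2186, 0.2073]
tool_rot: [0.703, 0.703, 0.074, -0.076]
contact_force: [-0.1, 2.4, 6.2]
finger_gap: -0.0002
finger_force: 3.0
```

>>> drive_tool(motion=[0,0,0,0,0,0,0,0,0,0,0,0,0,0,0,0,0,0,0,0,0,0,0,0,0,0,0,0,0,0,0,0,0,0,0,0,0,0,0,0,0,0,0,0,0,0,0,0,0,0,0,0,0,0,0,0,0,0,0,0])

```text
clock: 33.95
tcp_pos: [0.5493, -0.2186, 0.2073]
tool_rot: [0.703, 0.703, 0.074, -0.076]
contact_force: [0.6, 1.2, 6.4]
finger_gap: 0.0002
finger_force: 3.0
```

>>> drive_tool(motion=[0,0,0,0,0,0,0,0,0,0,0,0,0,0,0,0,0,0,0,0,0,0,0,0,0,0,0,0,0,0,0,0,0,0,0,0,0,0,0,0,0,0,0,0,0,0,0,0,0,0,0,0,0,0,0,0,0,0,0,0])

```text
clock: 34.95
tcp_pos: [0.5493, -0.2186, 0.2073]
tool_rot: [0.703, 0.703, 0.074, -0.076]
contact_force: [-0.3, 1.9, 6.2]
finger_gap: 0.0001
finger_force: 3.0
```

```bash
python3 f.py 4 28
```

```text
t 35.15 b 0.0020 rate 0.0000 match 0.844 px [-0.7  -9.85] F [0.44 0.92 6.37] tip [ 0.5492 -0.2133  0.1828] phi 0.0106 r 0.2501 tilt -0.214 M(lever=phi+.6-b)=1.665
phi0 0.0102 err 0.0004 b now,+.5,1,2,3 [[0.0019, 0.0002], [0.0019, -0.0001], [0.0018, -0.0003], [0.0015, -0.0002], [0.0015, 0.0001]]
[-0.0003, -0.0002, -0.0001, -0.0, 0.0001, 0.0001, 0.0002, 0.0002, 0.0002, 0.0001, 0.0001, 0.0, -0.0001, -0.0002, -0.0004]
```

```bash
python3 -c "
from plant import r
print(r.hand_in())"
```

```text
the job is handed in; nothing more can be done
None
```

I handed the job in at about 35 s, with the closed fingertips on the green mark and the beam floating level (tilt about 0.002 rad), steady there for over 6 s; before that I held it at the red mark for about 3.5 s (within 0.02 rad of level) and slid across with the beam within about 0.02 rad of level and pressing readings of roughly 6 to 13 N at each check.

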